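# Gauge a stirrer journal on the gap gauge

## Task

Check the blue-ringed plastic stirrer journal: take it from its rack, hold it upright and low between the jaws, push it in at the flared mouth and through the green go gap, on until the red no-go jaw stops it, and press it there steadily with about 10 N for half a second, never pushing harder than about 18 N anywhere on the gauge. Then lift it out, lower it gently right down into the free hole of the green-ringed rack and let go. Leave the other journals and everything else on the bench where they are.

Things in the scene. Friction and masses are not known exactly. Their poses are not given: they have to be found in the camera images.
- journal: White upright plastic cylinder, 18 mm wide, 90 mm long, with a 10 x 15 mm steel spigot on top, 105 mm in all; a BLUE ring band near the top and blue end face; the one to check. About 0.11 kg, foot edge chamfered 2.5 mm. Origin: centre of its foot; z along its axis to the spigot. It starts in either hole of the yellow-ringed rack.
- journal_waiting: White upright plastic cylinder, 18 mm wide, 90 mm long, with a 10 x 15 mm steel spigot on top, 105 mm in all; an ORANGE ring band and end face. Stands in the other hole of the yellow-ringed rack; leave it there. Origin: centre of its foot.
- journal_passed: White upright plastic cylinder, 18 mm wide, 90 mm long, with a 10 x 15 mm steel spigot on top, 105 mm in all; an ORANGE ring band and end face. Stands in the y = -25 mm hole of the green-ringed rack; leave it there. Origin: centre of its foot.
- gauge: Gap gauge fixed to the bench: rail 150 x 84 mm, top 12 mm above the bench; two pairs of rigid upright steel jaws on it, tops 56 mm above the bench. Origin: at bench height under the middle of the green go gap; x along the rail in the pushing direction (mouth, go gap, red jaw), z up. Go gap: faces at y = +-9.75 mm, x = -10 to +10 mm. Knobs at the sides reach y = +-55 mm, 22 to 38 mm high.
- mouth (a point): Middle of the gauge's open mouth, at gauge x = -24 mm, 34 mm above the bench. Flared guides narrow from 39 mm width here to the 19.5 mm go gap that begins 14 mm farther on. Axes as the gauge's.
- nogo_zone (a point): Gauge x = 39 mm, 34 mm high: middle of the range where the red no-go jaws (gap 12 mm, square front edges) stop a journal. They are clamped anywhere with those edges at gauge x = 30 to 60 mm, so the journal's axis stops at 23 to 54 mm; where exactly is not measured and must be felt. Rigid, like a wall; no spring, no click. Nothing overhangs the gaps.
- intake_rack: Fixed grey block 60 mm (its x) by 110 mm (its y) by 45 mm high, YELLOW rings round its two upright holes. Origin: centre of its underside, on the bench; z up. The holes, 20.5 mm wide and 32 mm deep with a 1.5 mm chamfer, lie at y = +25 mm and y = -25 mm of its own frame; the hole floor is 13 mm above the bench. A seated journal stands 73 mm out of the block. Journals still to be checked.
- passed_rack: Fixed grey block 60 mm (its x) by 110 mm (its y) by 45 mm high, GREEN rings round its two upright holes. Origin: centre of its underside, on the bench; z up. The holes, 20.5 mm wide and 32 mm deep with a 1.5 mm chamfer, lie at y = +25 mm and y = -25 mm of its own frame; the hole floor is 13 mm above the bench. A seated journal stands 73 mm out of the block. Journals that passed; its y = +25 mm hole is free.
- passed_rack_seat_left (a point): Centre of the floor of the free hole of the green-ringed rack (13 mm above the bench): where the foot centre of the journal belongs.
- jar_left_1: Bystander: white-capped jar, 89 mm wide, 191 mm tall. Origin: centre of its underside.
- timer: Bystander: small white timer, 62 x 62 x 18 mm. Origin: centre of its underside.
- wash_bottle: Bystander: wash bottle with bent spout, 68 x 80 mm, 227 mm tall. Origin: centre of its underside.
- vial_1: Bystander: glass vial with blue cap, 21 mm wide, 50 mm tall. Origin: centre of its underside.
There are look-alikes about, which are no part of the job. Leave any brown or turquoise look-alike of the journal alone. Leave any pink or purple look-alike of the passed_rack alone.

How it is judged:
On the way, in this order (a step that is already met when the one before it is completed fails the run):
1. the journal stands upright in front of the go gap, at the flared mouth, its foot between rail and jaw tops (z of journal in the frame of gauge between 0.0125 and 0.04 m and angle between journal's own z axis and vertical below 0.2 rad and y of journal in the frame of gauge between -0.025 and 0.025 m and x of journal in the frame of gauge between -0.08 and -0.012 m), for 0.02 s.
2. it is inside the green go gap, upright, at least 16 mm deep between the jaws (z of journal in the frame of gauge between 0.0125 and 0.04 m and angle between journal's own z axis and vertical below 0.2 rad and y of journal in the frame of gauge between -0.012 and 0.012 m and x of journal in the frame of gauge between -0.008 and 0.01 m), for 0.02 s.
3. having left the go gap it is pressed against the red no-go jaw with more than 6 N in all on its two edges (a push of about 4.5 N) for 0.3 s, upright and clear of the rail (z of journal in the frame of gauge between 0.0125 and 0.04 m and angle between journal's own z axis and vertical below 0.2 rad and y of journal in the frame of gauge between -0.012 and 0.012 m and x of journal in the frame of gauge between 0.02 and 0.06 m and contact force between journal and gauge above 6 N), for 0.3 s.
At the end, for the whole second after the job is handed in: The blue-ringed journal stands at rest on the floor of the free hole of the green-ringed rack: foot centre within 5 mm of the hole floor's centre, within 0.1 rad of upright, released (distance between journal and passed_rack_seat_left below 0.005 m and angle between journal's own z axis and vertical below 0.1 rad and linear speed of journal below 0.02 m/s and contact force between the fingers and journal below 0.1 N); the robot touches nothing.
It fails at once if the journal is forced against the gauge: over 25 N summed over the contacts (a push of about 18 N on the two no-go edges) (contact force between journal and gauge above 25 N).
It fails at once if the journal is dropped (falls free faster than 0.5 m/s) (contact force between the fingers and journal below 0.05 N and linear speed of journal above 0.5 m/s).
It fails at once if another journal is shifted by more than 8 mm (distance of any of journal_waiting, journal_passed from where it was at the start of the episode above 0.008 m).
It fails at once if a bystander is shifted by more than 15 mm (distance of any of jar_left_1, timer, wash_bottle, vial_1 from where it was at the start of the episode above 0.015 m).
It also fails if it takes over 66 s, if anything falls off the work surface, if the arm or the gripper's body presses on something with over 40 N, if the wrist force passes 120 N, or if a joint passes its speed limit or range.

## Robot

A 6-joint arm with a two-finger parallel gripper is mounted at the origin on a cart in front of the work surface, level with it; the furniture and walls round the work are solid. World frame = base frame: x ahead of the robot, y to its left, z up, the work surface at z = 0. Lengths are in m, angles in rad, forces in N, time in s.
With the tool pointing down it reaches from about 0.35 to 0.775 m from the base axis. Payload 5.5 kg.
Tool frame: the origin (TCP) lies at the very end of the fingers, on their centre line; the grasp point (between the pads) lies 19 mm behind it; x points along the fingers, y is the direction in which the jaws open and shut, and the axes are right-handed (so a half turn about x gives the same grasp; the last joint's range is limited). The gripper opens to 85 mm and grips with 20 to 120 N. Pads are 22 mm wide; open, the fingers measure 114 mm over their backs; the gripper's body (76 mm by 85 mm) begins 54 mm behind the grasp point. The pads swing forward as they close: fully open they stand 13 mm farther back than shut.
Start: joints at [-0.14, 0.313, 0.046, 1.304, 0, 1.431], TCP at [0.575, -0, 0.231] pointing down, gripper open.
Joint ranges: [-2.76, 2.76], [-0.86, 1.69], [-1.03, 1.26], [-2.2, 2.34], [-1.47, 1.5], [-3.14, 3.14]. Speed limits (rad/s): [2.57, 2.57, 3.14, 3.14, 3.14, 3.14].

## Interface

Orientations are given as a unit quaternion [w, x, y, z].
In Python, from workcell import env gives the robot as it stands.
- The arm moves only by the tool drive_tool, never from a script. Its argument "plan" is a list that holds one entry, the list of rows, each a list of 7 numbers: the shift along the tool's x, y, z in cm, then the turn, a rotation vector about the tool's x, y, z in degrees, then the opening, from 0 (shut) to 1 (fully open). In form: [[[tx, ty, tz, wx, wy, wz, fingers], ...]]. A call has exactly 5 rows; each row shifts and turns the commanded pose from where the row before left it, along the tool's axes as they then stand; what a row does not reach is not made up. A row lasts 1/12 s, in which the tool goes at most 41.7 mm and 7.16 degrees, less where a joint would pass 70% of its speed; a pose out of reach is approached as far as the arm can. A call with a gripper value outside its range is refused whole. The fingers move at their own pace and stop on an object; "squeeze" is the grip in N (left out, the last holds). Time passes only in rows, so rows that do not move let the fingers close, or fill a call up. It gives the time, the measured TCP pose, the force and the opening at its end, in the units of the state.
- env.get_state(): the state, without advancing time (a new reading comes with each control period).
- env.read_camera(name): name is "scene" or "side" or "wrist"; returns the picture (480x640x3 uint8, red, green, blue); there is no depth.
- env.camera_model(name): a dict with "camera_matrix" (3x3 intrinsics, pixels), "k1" (the pictures are not rectified: a ray, as slopes to the right and down, at radius r is drawn at 1 + k1 r^2 times it, then the intrinsics apply), "camera_from_world" (4x4, takes a point from world to camera coordinates); the wrist camera has in their place "T_tool_cam" (4x4, takes a point from camera to tool coordinates, whose origin is the TCP and whose axes are the tool frame's). Camera axes: x right, y down, z forward; pixel columns grow to the right and rows downward; lengths in m; the calibration is good to about 2 mm. A picture is of the moment at which its call begins: read the wrist's pose just before it. camera_model takes no time and is no camera call.
- env.hand_in(): hands the job in, once; it reports no verdict.
The state is a dict: "clock": time; "joint_pos": joint angles; "qvel": joint speeds; "tau": joint torques, N m; "tcp_pos": TCP position; "orientation": TCP orientation; "wrist_force": force on the tool from outside, world axes, zero at the start; "ft_torque": the same for the moment, N m; "finger_gap": finger opening in m.
Only numpy, scipy, OpenCV 4.12 (cv2) and the standard library are available. Lean on these libraries where they do the work, as an engineer would, in place of code of your own. Each camera call takes 0.05 s, during which the arm holds its last target.

## Working session

There is one attempt and no reset: what is moved stays moved. The work goes in short steps, Python scripts to look and compute and a tool call to move; the robot and the scene stay as the last step left them, time stands still between calls to the robot, and variables do not carry over. Pictures are saved under pics/ and viewed, and the job is handed in when it is done.

Besides the shell and the picture viewer there is one more tool, called after ">>>" as name([rows], argument=value, ...), one row to a line, values as JSON. drive_tool: Moves the arm, as the interface text tells. Its arguments: {"type":"object","properties":{"plan":{"type":"array","items":{"type":"array","items":{"type":"array","items":{"type":"number"}}}},"squeeze":{"type":"number"}},"required":["plan"]}

```bash
ls; mkdir -p pics
python3 - <<'E'
from workcell import env
import cv2,json,numpy as np
np.set_printoptions(precision=4,suppress=True)
print(env.get_state())
for n in ["scene","side","wrist"]:
    im=env.read_camera(n); cv2.imwrite(f"pics/{n}0.png",im[:,:,::-1]); print(n,env.camera_model(n))
E
```

```text
pics
{'clock': 0.0, 'joint_pos': array([-0.1396,  0.314 ,  0.045 ,  1.3036, -0.    ,  1.4312]), 'qvel': array([-0.0014, -0.0001,  0.001 ,  0.0008, -0.0007,  0.0003]), 'tau': array([ -0.0029, -48.0629,  29.8531,   0.0195,  -0.0004,  -0.    ]), 'tcp_pos': array([0.5745, 0.    , 0.2304]), 'orientation': array([ 0.4995,  0.4996,  0.5005, -0.5004]), 'wrist_force': array([0.6514, 0.3202, 0.3244]), 'ft_torque': array([ 0.0689, -0.0031, -0.0032]), 'finger_gap': 0.0853792831121497}
scene {'camera_matrix': array([[569.268 ,   0.    , 318.7321],
       [  0.    , 569.268 , 233.6117],
       [  0.    ,   0.    ,   1.    ]]), 'k1': -0.1026300882586688, 'camera_from_world': array([[ 0.7725, -0.6349, -0.0143, -0.4433],
       [-0.4012, -0.4704, -0.786 ,  0.3054],
       [ 0.4923,  0.6129, -0.6181,  1.104 ],
       [ 0.    ,  0.    ,  0.    ,  1.    ]])}
side {'camera_matrix': array([[449.9761,   0.    , 325.3617],
       [  0.    , 449.9761, 236.4355],
       [  0.    ,   0.    ,   1.    ]]), 'k1': -0.09216177476920107, 'camera_from_world': array([[ 0.9843, -0.176 ,  0.0158, -0.5638],
       [-0.0558, -0.3944, -0.9172,  0.1185],
       [ 0.1676,  0.9019, -0.398 ,  0.9306],
       [ 0.    ,  0.    ,  0.    ,  1.    ]])}
wrist {'camera_matrix': array([[387.4769,   0.    , 321.6755],
       [  0.    , 387.4769, 239.1194],
       [  0.    ,   0.    ,   1.    ]]), 'k1': -0.08047855478103774, 'T_tool_cam': array([[-0.0004, -0.2817,  0.9595, -0.1423],
       [ 1.    , -0.    ,  0.0004,  0.0006],
       [-0.0001,  0.9595,  0.2817, -0.0724],
       [ 0.    ,  0.    ,  0.    ,  1.    ]])}
```

View pics/scene0.png

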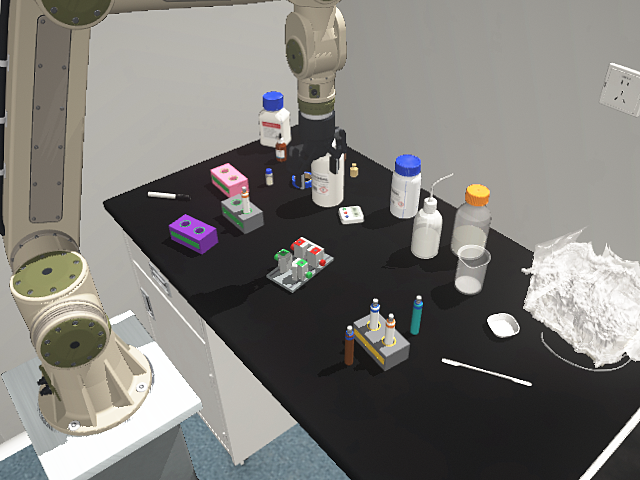

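View pics/side0.png

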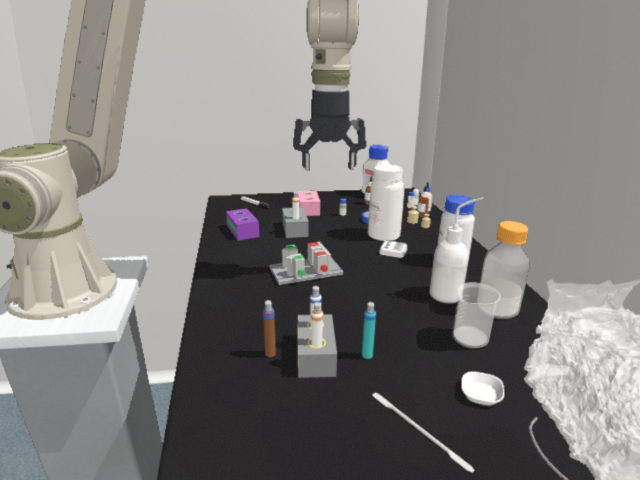

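View pics/wrist0.png

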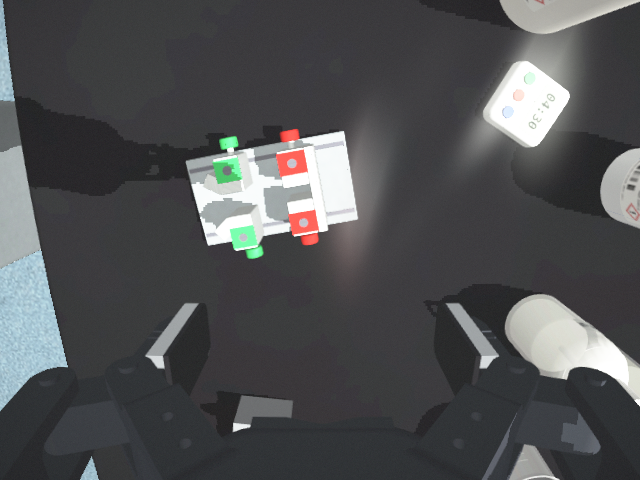

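```bash
cat > h.py <<'E'
import numpy as np,cv2
from scipy.spatial.transform import Rotation as R
np.set_printoptions(precision=4,suppress=True)
def model(env,n,st=None):
    m=env.camera_model(n); K=m["camera_matrix"]; k1=m["k1"]
    if n=="wrist":
        st=st or env.get_state()
        T=np.eye(4); q=st["orientation"]; T[:3,:3]=R.from_quat([q[1],q[2],q[3],q[0]]).as_matrix(); T[:3,3]=st["tcp_pos"]
        C=np.linalg.inv(T@m["T_tool_cam"])
    else: C=m["camera_from_world"]
    return K,k1,C
def proj(M,P):
    K,k1,C=M; P=np.atleast_2d(P).astype(float)
    r,_=cv2.Rodrigues(C[:3,:3]); return cv2.projectPoints(P,r,C[:3,3],K,np.array([k1,0,0,0.]))[0][:,0]
def onz(M,px,z):
    K,k1,C=M; px=np.atleast_2d(px).astype(float)
    u=cv2.undistortPointsIter(px[:,None],K,np.array([k1,0,0,0.]),None,None,(3,100,1e-12))[:,0]
    d=np.c_[u,np.ones(len(u))]@C[:3,:3]; o=-C[:3,:3].T@C[:3,3]
    return o+d*((z-o[2])/d[:,2])[:,None]
def crop(src,dst,x0,y0,w,h,s):
    im=cv2.imread(src)[y0:y0+h,x0:x0+w]; cv2.imwrite(dst,cv2.resize(im,None,fx=s,fy=s,interpolation=cv2.INTER_CUBIC))
E
python3 - <<'E'
from workcell import env
from h import *
crop("pics/wrist0.png","pics/w0c.png",170,110,200,150,4)
crop("pics/scene0.png","pics/s0c.png",330,280,100,100,6)
crop("pics/scene0.png","pics/s0d.png",200,150,80,90,6)
S=model(env,"scene");D=model(env,"side")
print("blue top scene",onz(S,[375,300],.118),"side",onz(D,[315.5,289],.118))
print("orange top",onz(S,[390,317],.118),onz(D,[317,309],.118))
print("passed top",onz(S,[245,189],.118),onz(D,[296,199],.118))
print(R.from_quat([.5,.5,-.5,.5]).as_matrix())
E
```

```text
blue top scene [[ 0.5069 -0.2591  0.118 ]] side [[ 0.5076 -0.2629  0.118 ]]
orange top [[ 0.4969 -0.311   0.118 ]] [[ 0.5005 -0.3223  0.118 ]]
passed top [[0.531  0.2395 0.118 ]] [[0.5294 0.1932 0.118 ]]
[[ 0.  1.  0.]
 [ 0.  0. -1.]
 [-1.  0.  0.]]
```

View pics/w0c.png

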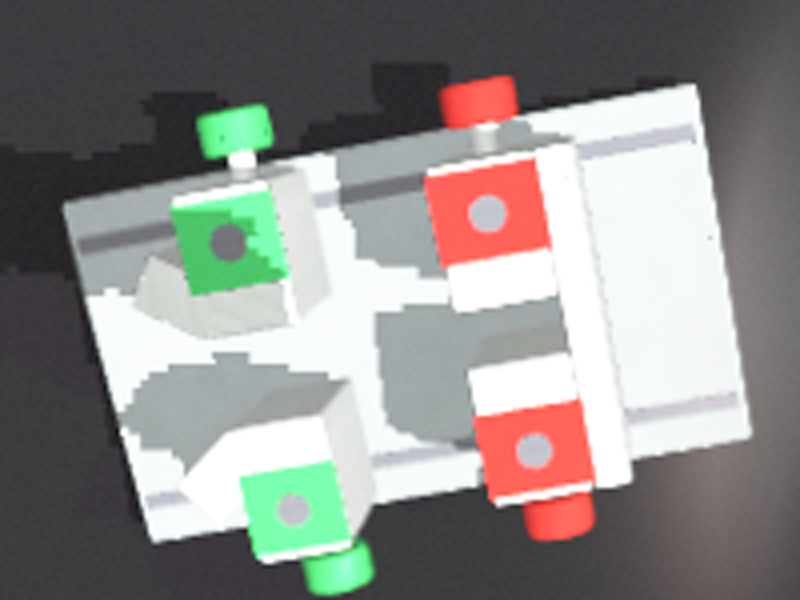

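View pics/s0c.png

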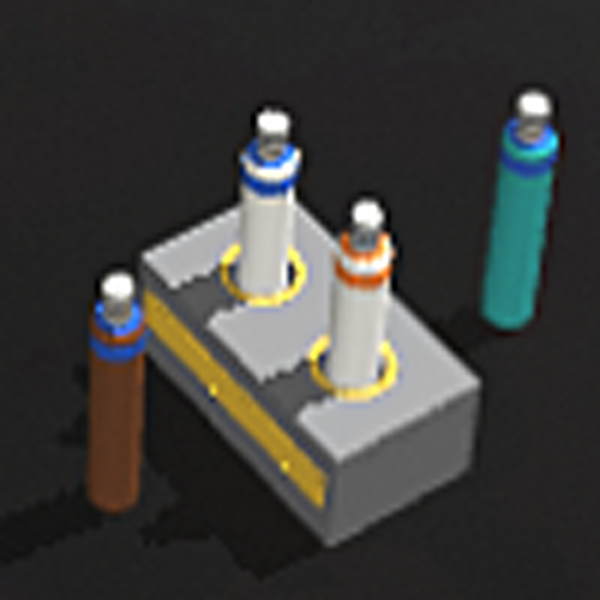

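View pics/s0d.png

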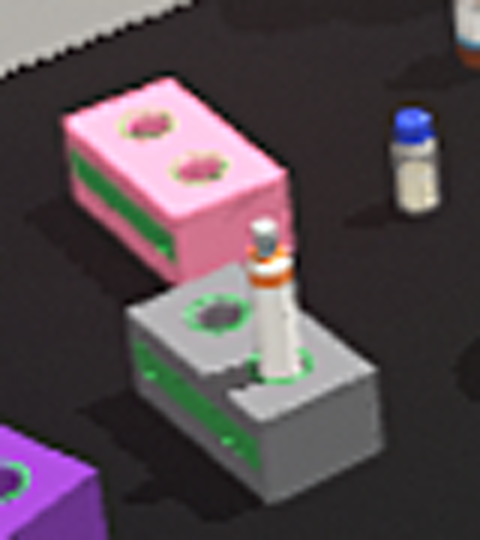

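Run:
```python
from workcell import env
from h import *
M=model(env,"wrist")
f=lambda p:(np.array(p)+.5)/4-.5+[170,110]
c=onz(M,f([(63,203),(697,85),(751,437),(153,543)]),.012); print(c)
print("rail sides",[np.linalg.norm(c[i]-c[(i+1)%4]) for i in range(4)], "ctr",c.mean(0))
for a,b in((0,1),(3,2)):
    d=c[b]-c[a];print("yaw",np.degrees(np.arctan2(d[1],d[0])))
for a,b in((0,3),(1,2)):
    d=c[a]-c[b];print("yaw y",np.degrees(np.arctan2(d[1],d[0]))-90)
g=onz(M,f([(229,242),(293,509)]),.056);print("screws",g,g.mean(0))
r=onz(M,f([(488,213),(535,450)]),.056);print("rscrews",r,r.mean(0))
e=onz(M,f([(173,207),(266,184),(289,275),(191,295),(243,478),(332,460),(351,545),(260,562)]),.056);print("green patch",e,e.mean(0))
# pixel sides
S=model(env,"scene");D=model(env,"side")
c6=lambda p,o:(np.array(p)+.5)/6-.5+o
h=onz(S,c6([(262,273),(353,367)],[330,280]),.045);print("yellow ring centres",h)
h=onz(S,c6([(218,314),(280,364)],[200,150]),.045);print("green ring centres",h)
t=onz(S,c6([(273,118),(367,207)],[330,280]),.118);print("tops",t)
```

```text
[[ 0.4485  0.0427  0.012 ]
 [ 0.5951  0.0684  0.012 ]
 [ 0.6092 -0.0132  0.012 ]
 [ 0.4632 -0.0399  0.012 ]]
rail sides [np.float64(0.14880706470774926), np.float64(0.08284396557139828), np.float64(0.14838568903840177), np.float64(0.08388638553064225)] ctr [0.529  0.0145 0.012 ]
yaw 9.948036856090589
yaw 10.350489884348713
yaw y 10.113491926310118
yaw y 9.82161387588802
screws [[ 0.4977  0.0381  0.056 ]
 [ 0.5078 -0.0185  0.056 ]] [0.5028 0.0098 0.056 ]
rscrews [[ 0.5508  0.0437  0.056 ]
 [ 0.5597 -0.0056  0.056 ]] [0.5552 0.0191 0.056 ]
green patch [[ 0.4867  0.0453  0.056 ]
 [ 0.506   0.0498  0.056 ]
 [ 0.5097  0.0313  0.056 ]
 [ 0.4891  0.0273  0.056 ]
 [ 0.4975 -0.0117  0.056 ]
 [ 0.5167 -0.0078  0.056 ]
 [ 0.5199 -0.0266  0.056 ]
 [ 0.5    -0.0304  0.056 ]] [0.5032 0.0097 0.056 ]
yellow ring centres [[ 0.5072 -0.2588  0.045 ]
 [ 0.5011 -0.3092  0.045 ]]
green ring centres [[0.5335 0.2996 0.045 ]
 [0.5334 0.2495 0.045 ]]
tops [[ 0.5085 -0.2577  0.118 ]
 [ 0.5035 -0.3065  0.118 ]]
```

Run:
```python
from workcell import env
from h import *
S=model(env,"scene");D=model(env,"side")
for n,a,b in [("jar",(328,201),(385,235)),("wash",(426,250),(450,295)),("timer",(350,214),(394,249)),("vial",(269,184),(343,213)),("bluecap",(404,211),(456,260))]:
    print(n,onz(S,a,0)[0],onz(D,b,0)[0])
```

```text
jar [ 0.7649  0.1915 -0.    ] [0.7762 0.2006 0.    ]
wash [ 0.8137 -0.1322  0.    ] [ 0.8188 -0.1315  0.    ]
timer [0.7706 0.1054 0.    ] [0.7722 0.1089 0.    ]
vial [0.6896 0.3711 0.    ] [0.6975 0.3861 0.    ]
bluecap [0.8924 0.0197 0.    ] [0.9056 0.0244 0.    ]
```

>>> drive_tool([
  [[0.5,-1,3.8,0,0,0,1],[0.5,-1,3.8,0,0,0,1],[0.5,-1,3.8,0,0,0,1],[0.5,-1,3.8,0,0,0,1],[0,-1,3.8,0,0,0,1]],
], squeeze=50)

```text
clock: 0.57
tcp_pos: [0.5237, -0.191, 0.21]
orientation: [0.499, 0.5, 0.501, -0.5]
wrist_force: [1.1, 0.2, -0.1]
finger_gap: 0.0853
```

>>> drive_tool([
  [[0,-1,3.5,0,0,0,1],[0,-0.7,2.4,0,0,0,1],[0,0,0,0,0,0,1],[0,0,0,0,0,0,1],[0,0,0,0,0,0,1]],
])

```text
clock: 0.98
tcp_pos: [0.5078, -0.2486, 0.211]
orientation: [0.5, 0.5, 0.5, -0.5]
wrist_force: [-0.3, -0.5, -0.2]
finger_gap: 0.0854
```

Run:
```python
from workcell import env
from h import *
st=env.get_state();print(st);im=env.read_camera("wrist");cv2.imwrite("pics/w1.png",im[:,:,::-1])
M=model(env,"wrist",st)
print(proj(M,[[.508,-.259,.118],[.5,-.309,.118],[.508,-.259,.045],[.5,-.309,.045]]))
```

```text
{'clock': 0.9833, 'joint_pos': array([-0.5975,  0.3016, -0.0198,  1.2503,  0.0005,  0.9736]), 'qvel': array([ 0.0239, -0.0035, -0.0027,  0.0001,  0.0011,  0.0001]), 'tau': array([ -1.0006, -46.883 ,  29.7328,  -0.0565,  -0.0464,  -0.0042]), 'tcp_pos': array([ 0.5078, -0.2486,  0.211 ]), 'orientation': array([ 0.4996,  0.5002,  0.5003, -0.5   ]), 'wrist_force': array([-0.3103, -0.4754, -0.2004]), 'ft_torque': array([ 0.0385,  0.0053, -0.0492]), 'finger_gap': 0.08537583934943184}
[[320.8853 259.6739]
 [309.2178 328.8455]
 [321.0676 230.2728]
 [311.8143 286.3917]]
```

View pics/w1.png

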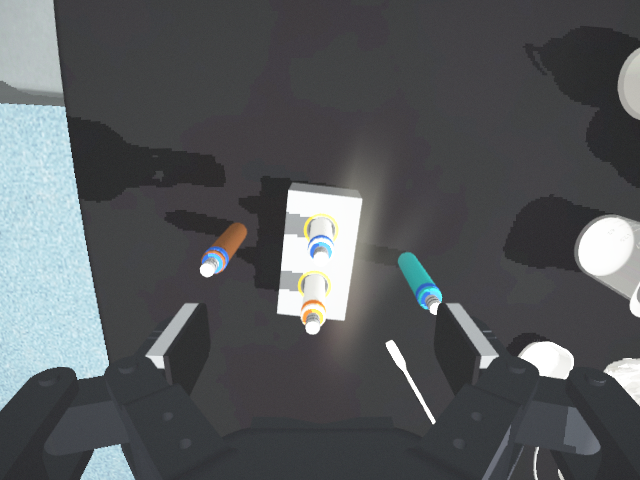

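Run:
```python
from workcell import env
from h import *
crop("pics/w1.png","pics/w1c.png",270,180,100,160,5)
M=model(env,"wrist")
print("brown",onz(M,[(208,269)],.105),onz(M,[(240,230)],0.0),"turq",onz(M,[(434,308)],.105),onz(M,[(405,259)],0))
im=cv2.imread("pics/w1.png").astype(int)
b,g,r=im[...,0],im[...,1],im[...,2]
```

```text
brown [[ 0.4304 -0.2701  0.105 ]] [[ 0.4314 -0.2704  0.    ]] turq [[ 0.5888 -0.2996  0.105 ]] [[ 0.5895 -0.2994  0.    ]]
```

View pics/w1c.png

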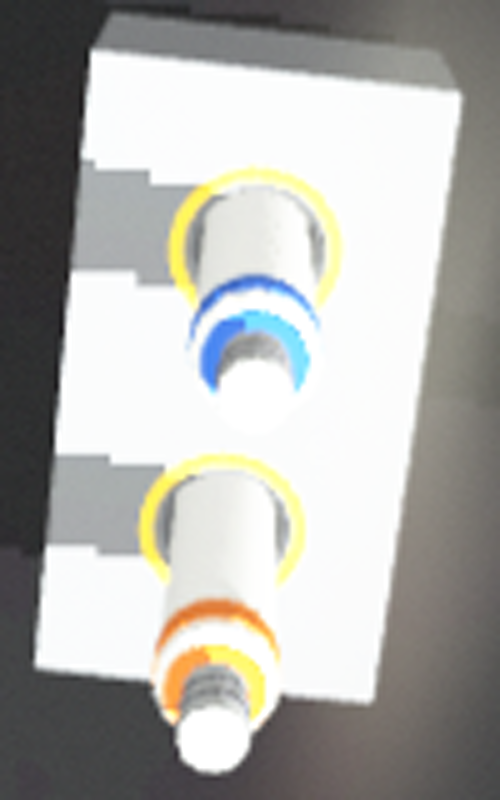

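Run:
```python
from workcell import env
from h import *
M=model(env,"wrist")
f=lambda p:(np.array(p)+.5)/5-.5+[270,180]
c=onz(M,f([(95,50),(462,92),(375,703),(37,668)]),.045);print(c,c.mean(0))
print([np.linalg.norm(c[i]-c[(i+1)%4]) for i in range(4)])
for a,b in((3,0),(2,1)):
    d=c[b]-c[a];print("yaw y",np.degrees(np.arctan2(d[1],d[0]))-90)
print("spigot",onz(M,f([(254,393),(213,738)]),.118))
print("shoulder",onz(M,f([(255,345)]),.103), "ring",onz(M,f([(255,252),(222,530)]),.045))
print(env.get_state()["tcp_pos"])
```

```text
[[ 0.4822 -0.2249  0.045 ]
 [ 0.5412 -0.2316  0.045 ]
 [ 0.5292 -0.3411  0.045 ]
 [ 0.4694 -0.3343  0.045 ]] [ 0.5055 -0.283   0.045 ]
[np.float64(0.05938590089169254), np.float64(0.11017036800706001), np.float64(0.060158709738525044), np.float64(0.11021961290100711)]
yaw y -6.691838440137332
yaw y -6.290007776936406
spigot [[ 0.5079 -0.2576  0.118 ]
 [ 0.5023 -0.3073  0.118 ]]
shoulder [[ 0.508  -0.2559  0.103 ]] ring [[ 0.5079 -0.2583  0.045 ]
 [ 0.5022 -0.3079  0.045 ]]
[ 0.508  -0.2481  0.2111]
```

>>> drive_tool([
  [[2,0,0.5,0,0,0,0.65],[3,0,0.5,0,0,0,0.65],[3,0,0,0,0,0,0.65],[2,0,0,0,0,0,0.65],[0,0,0,0,0,0,0.65]],
], squeeze=50)

```text
clock: 1.45
tcp_pos: [0.5057, -0.2555, 0.1067]
orientation: [0.498, 0.499, 0.503, -0.5]
wrist_force: [-0.8, 0.8, -0.3]
finger_gap: 0.0554
```

Run:
```python
from workcell import env
from h import *
st=env.get_state();print(st["tcp_pos"],st["wrist_force"],st["finger_gap"]);im=env.read_camera("wrist");cv2.imwrite("pics/w2.png",im[:,:,::-1])
```

```text
[ 0.5057 -0.2555  0.1067] [-0.8162  0.7896 -0.2776] 0.05541651088414379
```

View pics/w2.png

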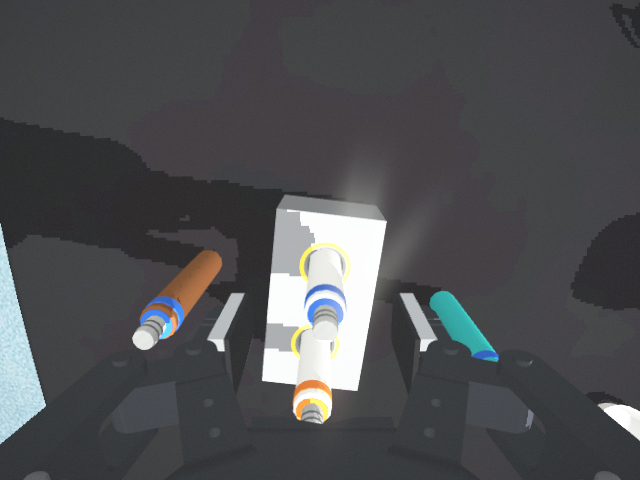

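>>> drive_tool([
  [[1.5,0,0,0,0,0,0.65],[1.5,0,0,0,0,0,0.65],[1.2,0,0,0,0,0,0.65],[0.9,0,0,0,0,0,0.65],[0,0,0,0,0,0,0.65]],
], squeeze=50)

```text
clock: 1.92
tcp_pos: [0.5081, -0.2582, 0.0601]
orientation: [0.5, 0.5, 0.501, -0.5]
wrist_force: [-0.2, 0.1, -0.9]
finger_gap: 0.0557
```

>>> drive_tool([
  [[0,0,0,0,0,0,0],[0,0,0,0,0,0,0],[0,0,0,0,0,0,0],[0,0,0,0,0,0,0],[0,0,0,0,0,0,0]],
], squeeze=50)

```text
clock: 2.33
tcp_pos: [0.5086, -0.2595, 0.0616]
orientation: [0.501, 0.5, 0.499, -0.5]
wrist_force: [-1.9, 0.0, 6.6]
finger_gap: 0.017
```

>>> drive_tool([
  [[0,0,0,0,0,0,0],[0,0,0,0,0,0,0],[0,0,0,0,0,0,0],[0,0,0,0,0,0,0],[0,0,0,0,0,0,0]],
], squeeze=50)

```text
clock: 2.75
tcp_pos: [0.5086, -0.2595, 0.0615]
orientation: [0.501, 0.5, 0.499, -0.5]
wrist_force: [-1.0, 0.3, 5.3]
finger_gap: 0.017
```

Run:
```python
from workcell import env
from h import *
st=env.get_state();print(st["tcp_pos"],st["wrist_force"],st["finger_gap"]);im=env.read_camera("wrist");cv2.imwrite("pics/w3.png",im[:,:,::-1])
```

```text
[ 0.5086 -0.2595  0.0615] [-0.9838  0.3296  5.3397] 0.017024131111261654
```

View pics/w3.png

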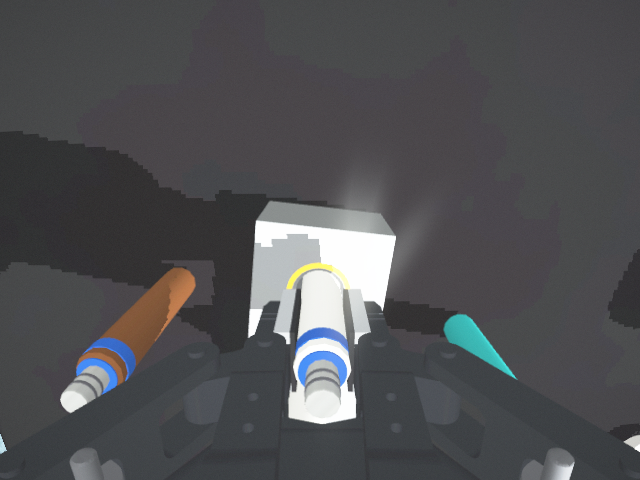

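>>> drive_tool([
  [[-1,0,0,0,0,0,0],[-2,0,0,0,0,0,0],[-2.5,0,0,0,0,0,0],[-2.5,0,0,0,0,0,0],[-2,0,0,0,0,0,0]],
], squeeze=50)

```text
clock: 3.22
tcp_pos: [0.5082, -0.2592, 0.1626]
orientation: [0.5, 0.5, 0.5, -0.5]
wrist_force: [0.0, -0.3, -1.4]
finger_gap: 0.0168
```

>>> drive_tool([
  [[0,0,-2,0,0,0,0],[0,-0.6,-3,0,0,0,0],[0,-1,-3.5,0,0,0,0],[0,-1,-3.5,0,0,0,0],[0,-1,-3.5,0,0,0,0]],
])

```text
clock: 3.63
tcp_pos: [0.4713, -0.1028, 0.1607]
orientation: [0.5, 0.5, 0.5, -0.5]
wrist_force: [1.4, 0.5, -0.3]
finger_gap: 0.0169
```

>>> drive_tool([
  [[0,-1,-3.5,0,0,0,0],[0,-0.8,-3,0,0,0,0],[0,0,-2,0,0,0,0],[0,0,-2,0,0,0,0],[0,0,0,0,0,0,0]],
])

```text
clock: 4.05
tcp_pos: [0.4533, 0.0039, 0.1609]
orientation: [0.501, 0.499, 0.501, -0.499]
wrist_force: [-0.6, -0.5, -1.3]
finger_gap: 0.0168
```

>>> drive_tool([
  [[0,0,0,-5,0,0,0],[0,0,0,-5,0,0,0],[0,0,0,0,0,0,0],[0,0,0,0,0,0,0],[0,0,0,0,0,0,0]],
])

```text
clock: 4.47
tcp_pos: [0.4541, 0.0006, 0.1605]
orientation: [0.541, 0.455, 0.541, -0.455]
wrist_force: [-0.4, 0.3, -1.0]
finger_gap: 0.0166
```

Run:
```python
from workcell import env
from h import *
st=env.get_state();print(st);im=env.read_camera("wrist");cv2.imwrite("pics/w4.png",im[:,:,::-1])
q=st["orientation"];print(R.from_quat([q[1],q[2],q[3],q[0]]).as_matrix())
```

```text
{'clock': 4.4667, 'joint_pos': array([-0.1758,  0.1173, -0.3812,  1.072 , -0.0001,  1.2232]), 'qvel': array([-0.0004,  0.0007, -0.0001, -0.0009,  0.0001, -0.0052]), 'tau': array([  0.0841, -35.6328,  28.6179,   0.0092,   0.0023,  -0.0038]), 'tcp_pos': array([0.4541, 0.0006, 0.1605]), 'orientation': array([ 0.5411,  0.4553,  0.541 , -0.4552]), 'wrist_force': array([-0.3777,  0.2975, -0.9878]), 'ft_torque': array([ 0.0291, -0.0003,  0.0261]), 'finger_gap': 0.01663714718485836}
[[ 0.0002  0.9853  0.171 ]
 [-0.0001  0.171  -0.9853]
 [-1.      0.0002  0.0001]]
```

View pics/w4.png

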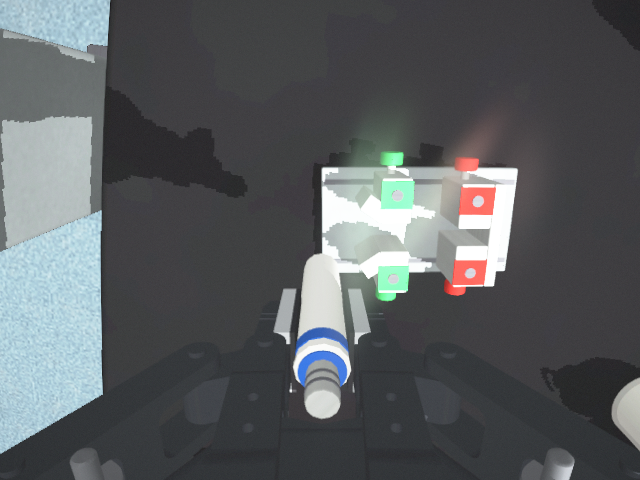

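Run:
```python
from workcell import env
from h import *
crop("pics/w4.png","pics/w4c.png",310,140,220,165,3.6)
crop("pics/w4.png","pics/w4d.png",270,240,100,190,4)
```

```text
(no output)
```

View pics/w4c.png

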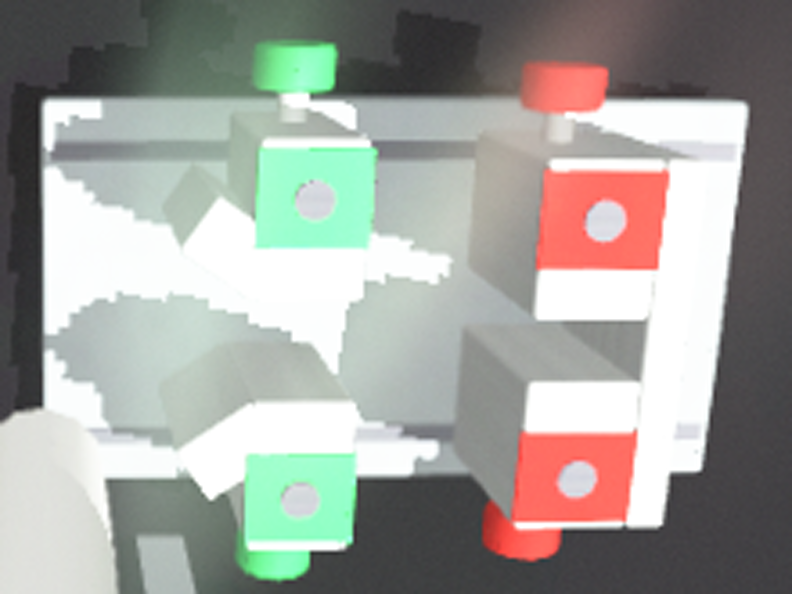

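View pics/w4d.png

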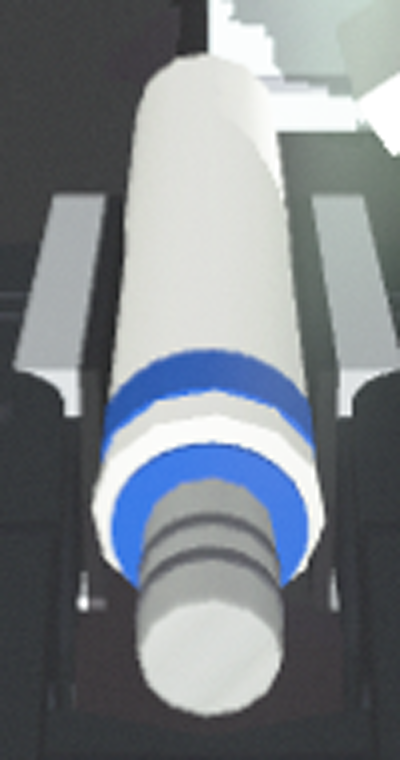

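Run:
```python
from workcell import env
from h import *
M=model(env,"wrist");st=env.get_state()
f=lambda p:(np.array(p)+.5)/3.6-.5+[310,140]
f4=lambda p:(np.array(p)+.5)/4-.5+[270,240]
g=onz(M,f([(315,201),(299,501)]),.056);print("screws",g,g.mean(0))
r=onz(M,f([(606,220),(577,480)]),.056);print("rscrews",r,r.mean(0))
ri=onz(M,f([(537,320),(529,381)]),.056);print("red inner",ri,ri.mean(0),np.linalg.norm(ri[0]-ri[1]))
c=onz(M,f([(43,99),(748,102),(702,471)]),.012);print("rail",c,(c[0]+c[2])/2)
d=c[1]-c[0];print(np.degrees(np.arctan2(d[1],d[0])))
for nm,G in(("g",g),("r",r)):
    d=G[0]-G[1];print(nm,np.degrees(np.arctan2(d[1],d[0]))-90)
foot=.112
j=onz(M,f4([(210,658)]),foot+.105)[0];print("spigot",j,"tcp",st["tcp_pos"])
# foot outline prediction
for dy in (-.002,0,.002):
  a=np.linspace(0,2*np.pi,60);u=np.array([.171,-.985,0])
  base=np.array([*(st["tcp_pos"][:2]+u[:2]*dy),foot])
  P=base+.009*np.c_[np.cos(a),np.sin(a),0*a];P[:,2]+=.0025;
  p=proj(M,P);print("foot top px crop",dy,(p[:,1].min()+.5-240)*4-.5, "spig",(proj(M,base+[0,0,.105])+.5-[270,240])*4-.5)
```

```text
screws [[ 0.4979  0.0378  0.056 ]
 [ 0.5079 -0.019   0.056 ]] [0.5029 0.0094 0.056 ]
rscrews [[ 0.5512  0.0439  0.056 ]
 [ 0.5599 -0.0059  0.056 ]] [0.5556 0.019  0.056 ]
red inner [[0.5436 0.0235 0.056 ]
 [0.5453 0.0118 0.056 ]] [0.5444 0.0176 0.056 ] 0.011808837231848153
rail [[ 0.4476  0.0428  0.012 ]
 [ 0.594   0.0689  0.012 ]
 [ 0.6091 -0.0128  0.012 ]] [0.5283 0.015  0.012 ]
10.08203631533615
g 9.975745682139049
r 9.978878718114018
spigot [0.4548 0.0018 0.217 ] tcp [0.4541 0.0006 0.1604]
foot top px crop -0.002 43.31851942449555 spig [[196.6152 646.1915]]
foot top px crop 0 58.17169356023555 spig [[196.6789 670.4141]]
foot top px crop 0.002 72.93809832247211 spig [[196.7422 694.2851]]
```

>>> drive_tool([
  [[2,0,0,0,0,0,0],[3,0,0,0,0,0,0],[2.5,0,0,0,0,0,0],[1.3,0,0,0,0,0,0],[0,0,0,0,0,0,0]],
])

```text
clock: 4.93
tcp_pos: [0.4514, 0.0012, 0.0694]
orientation: [0.54, 0.454, 0.543, -0.456]
wrist_force: [-0.5, 0.2, -0.7]
finger_gap: 0.0166
```

>>> drive_tool([
  [[0,0.3,0,0,0,0,0],[0,0.5,0,0,0,0,0],[0,0.5,0,0,0,0,0],[0,0.3,0,0,0,0,0],[0,0,0,0,0,0,0]],
])

```text
clock: 5.35
tcp_pos: [0.4719, 0.0037, 0.0734]
orientation: [0.543, 0.455, 0.541, -0.454]
wrist_force: [0.5, -0.6, -1.2]
finger_gap: 0.0168
```

```bash
cat > s.py <<'E'
from workcell import env
from h import *
import sys
st=env.get_state()
c,s=np.cos(np.radians(10.05)),np.sin(np.radians(10.05));Q=np.array([[c,s],[-s,c]])
print(st["clock"],"local",Q@(st["tcp_pos"][:2]-[.503,.0097]),st["tcp_pos"][2],"F",Q@st["wrist_force"][:2],st["wrist_force"][2],"T",st["ft_torque"])
if len(sys.argv)>1:
    im=env.read_camera("wrist");cv2.imwrite("pics/%s.png"%sys.argv[1],im[:,:,::-1])
E
python3 s.py w5
```

```text
5.35 local [-0.0317 -0.0005] 0.07338457339127853 F [ 0.3854 -0.7026] -1.2013488862321717 T [-0.0213  0.0406  0.0368]
```

View pics/w5.png

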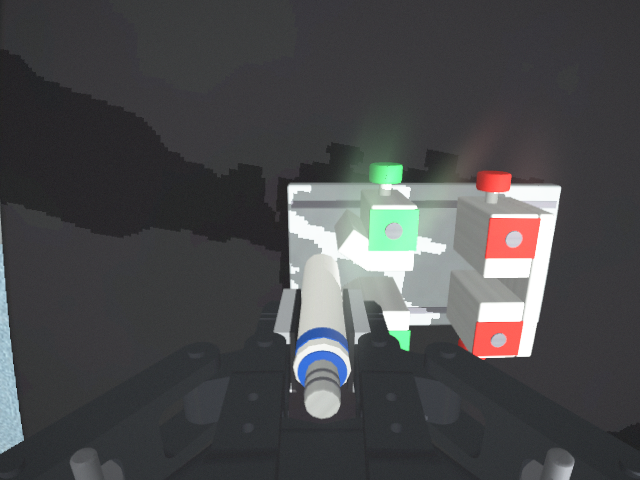

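>>> drive_tool([
  [[0,0.4,0,0,0,0,0],[0,0.4,0,0,0,0,0],[0,0.3,0,0,0,0,0],[0,0.3,0,0,0,0,0],[0,0.3,0,0,0,0,0]],
])

```text
clock: 5.82
tcp_pos: [0.4869, 0.0068, 0.0723]
orientation: [0.542, 0.455, 0.542, -0.455]
wrist_force: [0.3, 0.9, -0.6]
finger_gap: 0.0167
```

```bash
python3 s.py
```

```text
5.8167 local [-0.0164 -0.0001] 0.07229372146597474 F [0.4946 0.8633] -0.6439043722133363 T [-0.0368 -0.0221 -0.0045]
```

>>> drive_tool([
  [[0,0.3,0,0,0,0,0],[0,0.3,0,0,0,0,0],[0,0.3,0,0,0,0,0],[0,0.3,0,0,0,0,0],[0,0.3,0,0,0,0,0]],
])

```text
clock: 6.23
tcp_pos: [0.5016, 0.0094, 0.0723]
orientation: [0.542, 0.455, 0.542, -0.455]
wrist_force: [-0.0, 0.8, -0.7]
finger_gap: 0.0167
```

```bash
python3 s.py
```

```text
6.2333 local [-0.0014 -0.0001] 0.07229753845521322 F [0.104  0.7575] -0.723460040228113 T [0.0198 0.0241 0.0717]
```

>>> drive_tool([
  [[0,0.3,0,0,0,0,0],[0,0.3,0,0,0,0,0],[0,0.3,0,0,0,0,0],[0,0.3,0,0,0,0,0],[0,0.3,0,0,0,0,0]],
])

```text
clock: 6.65
tcp_pos: [0.5164, 0.012, 0.0723]
orientation: [0.542, 0.455, 0.542, -0.455]
wrist_force: [-0.5, -1.0, -0.9]
finger_gap: 0.0169
```

```bash
python3 s.py
```

```text
6.65 local [ 0.0136 -0.0001] 0.07229598402022004 F [-0.6333 -0.8552] -0.9050838822183597 T [ 0.0246  0.0151 -0.0095]
```

>>> drive_tool([
  [[0,0.25,0,0,0,0,0],[0,0.2,0,0,0,0,0],[0,0.2,0,0,0,0,0],[0,0.2,0,0,0,0,0],[0,0.1,0,0,0,0,0]],
])

```text
clock: 7.07
tcp_pos: [0.5257, 0.0136, 0.0723]
orientation: [0.542, 0.455, 0.542, -0.454]
wrist_force: [-0.2, -0.2, -0.3]
finger_gap: 0.0168
```

>>> drive_tool([
  [[0,0.1,0,0,0,0,0],[0,0.1,0,0,0,0,0],[0,0.1,0,0,0,0,0],[0,0.1,0,0,0,0,0],[0,0,0,0,0,0,0]],
])

```text
clock: 7.48
tcp_pos: [0.5296, 0.0142, 0.0723]
orientation: [0.542, 0.455, 0.542, -0.454]
wrist_force: [-0.9, 0.1, -0.8]
finger_gap: 0.0167
```

```bash
python3 s.py w6
```

```text
7.4833 local [ 0.027  -0.0002] 0.07234855698370908 F [-0.9218  0.22  ] -0.7772914945452014 T [-0.0073 -0.008   0.042 ]
```

View pics/w6.png

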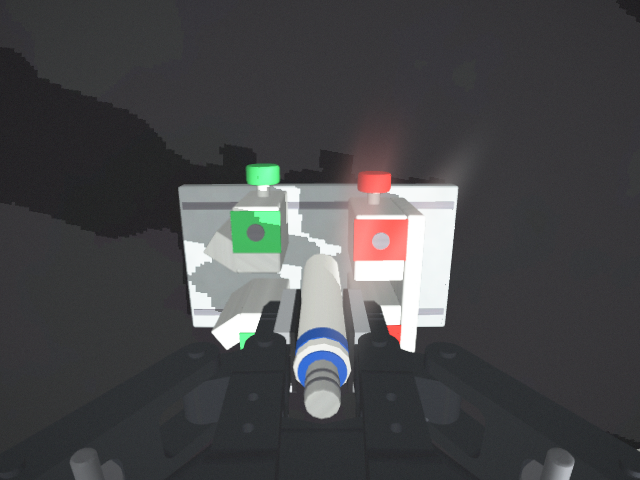

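Almost there (journal at px ~322, red jaw front edge ~352). Feel forward in small steps.

>>> drive_tool([
  [[0,0.1,0,0,0,0,0],[0,0.1,0,0,0,0,0],[0,0.1,0,0,0,0,0],[0,0.05,0,0,0,0,0],[0,0.05,0,0,0,0,0]],
])

```text
clock: 7.95
tcp_pos: [0.5334, 0.015, 0.0723]
orientation: [0.542, 0.455, 0.542, -0.454]
wrist_force: [-0.2, -0.1, -0.7]
finger_gap: 0.0167
```

>>> drive_tool([
  [[0,0.05,0,0,0,0,0],[0,0.05,0,0,0,0,0],[0,0.05,0,0,0,0,0],[0,0.05,0,0,0,0,0],[0,0,0,0,0,0,0]],
])

```text
clock: 8.37
tcp_pos: [0.5354, 0.0153, 0.0723]
orientation: [0.542, 0.455, 0.542, -0.454]
wrist_force: [0.2, -0.9, -0.7]
finger_gap: 0.0169
```

```bash
python3 s.py
```

```text
8.3667 local [ 0.0329 -0.0001] 0.07233278260126012 F [ 0.0458 -0.9348] -0.6706224427239297 T [ 0.0002 -0.0809 -0.0034]
```

>>> drive_tool([
  [[0,0.05,0,0,0,0,0],[0,0.05,0,0,0,0,0],[0,0.05,0,0,0,0,0],[0,0,0,0,0,0,0],[0,0,0,0,0,0,0]],
])

```text
clock: 8.78
tcp_pos: [0.5368, 0.0156, 0.0723]
orientation: [0.542, 0.455, 0.542, -0.455]
wrist_force: [-1.0, 0.7, -0.7]
finger_gap: 0.0165
```

```bash
python3 s.py
```

```text
8.7833 local [ 0.0343 -0.0001] 0.07228949039389208 F [-0.8133  0.8741] -0.7401943138090117 T [-0.0212  0.0525 -0.0279]
```

>>> drive_tool([
  [[0,0.05,0,0,0,0,0],[0,0.05,0,0,0,0,0],[0,0.05,0,0,0,0,0],[0,0,0,0,0,0,0],[0,0,0,0,0,0,0]],
])

```text
clock: 9.2
tcp_pos: [0.5376, 0.0157, 0.0721]
orientation: [0.541, 0.454, 0.542, -0.455]
wrist_force: [-4.0, -2.9, 0.1]
finger_gap: 0.0167
```

```bash
python3 s.py
```

```text
9.2 local [ 0.0351 -0.0002] 0.07210594772304436 F [-4.4642 -2.1492] 0.050987829329096235 T [-0.3709  0.6846  0.0034]
```

>>> drive_tool([
  [[0,0,0.03,0,0,0,0],[0,0.02,0,0,0,0,0],[0,0.02,0,0,0,0,0],[0,0,0,0,0,0,0],[0,0,0,0,0,0,0]],
])

```text
clock: 9.62
tcp_pos: [0.5378, 0.0156, 0.0721]
orientation: [0.541, 0.454, 0.542, -0.455]
wrist_force: [-4.8, -0.9, -0.6]
finger_gap: 0.0168
```

```bash
python3 s.py
```

```text
9.6167 local [ 0.0353 -0.0003] 0.07206189568129037 F [-4.9107 -0.0801] -0.6432844601379888 T [-0.3262  1.2423  0.0033]
```

>>> drive_tool([
  [[0,0.02,0,0,0,0,0],[0,0.02,0,0,0,0,0],[0,0.02,0,0,0,0,0],[0,0,0,0,0,0,0],[0,0,0,0,0,0,0]],
])

```text
clock: 10.03
tcp_pos: [0.538, 0.0156, 0.072]
orientation: [0.541, 0.454, 0.542, -0.455]
wrist_force: [-5.2, -1.0, 1.6]
finger_gap: 0.0168
```

```bash
python3 s.py
```

```text
10.0333 local [ 0.0355 -0.0003] 0.07198989684705864 F [-5.3495 -0.1125] 1.6421955805790063 T [-0.4446  1.4761  0.0155]
```

>>> drive_tool([
  [[0,0.03,0,0,0,0,0],[0,0.03,0,0,0,0,0],[0,0.03,0,0,0,0,0],[0,0.03,0,0,0,0,0],[0,0,0,0,0,0,0]],
])

```text
clock: 10.45
tcp_pos: [0.5383, 0.0157, 0.0719]
orientation: [0.541, 0.453, 0.543, -0.456]
wrist_force: [-7.7, -2.1, 3.0]
finger_gap: 0.0168
```

```bash
python3 s.py
```

```text
10.45 local [ 0.0358 -0.0003] 0.07185220953068755 F [-7.9306 -0.7326] 3.0343589732984704 T [-0.6176  1.9097  0.0096]
```

>>> drive_tool([
  [[0,0.03,0.01,0,0,0,0],[0,0.03,0,0,0,0,0],[0,0.03,0,0,0,0,0],[0,0,0,0,0,0,0],[0,0,0,0,0,0,0]],
])

```text
clock: 10.87
tcp_pos: [0.5384, 0.0157, 0.0718]
orientation: [0.54, 0.453, 0.543, -0.456]
wrist_force: [-9.8, -2.9, 3.9]
finger_gap: 0.0168
```

```bash
python3 s.py
```

```text
10.8667 local [ 0.0359 -0.0003] 0.0717891617308376 F [-10.121   -1.1141] 3.925501373288485 T [-0.6852  2.3096  0.0679]
```

>>> drive_tool([
  [[0,0,0,0,0,0,0],[0,0,0,0,0,0,0],[0,0,0,0,0,0,0],[0,0,0,0,0,0,0],[0,0,0,0,0,0,0]],
])

```text
clock: 11.28
tcp_pos: [0.5384, 0.0157, 0.0718]
orientation: [0.54, 0.453, 0.543, -0.456]
wrist_force: [-10.2, -2.9, 3.9]
finger_gap: 0.0168
```

```bash
python3 s.py w7
```

```text
11.2833 local [ 0.0359 -0.0003] 0.07179889123241331 F [-10.503   -1.0391] 3.8601478905241136 T [-0.6521  2.2445 -0.0074]
```

View pics/w7.png

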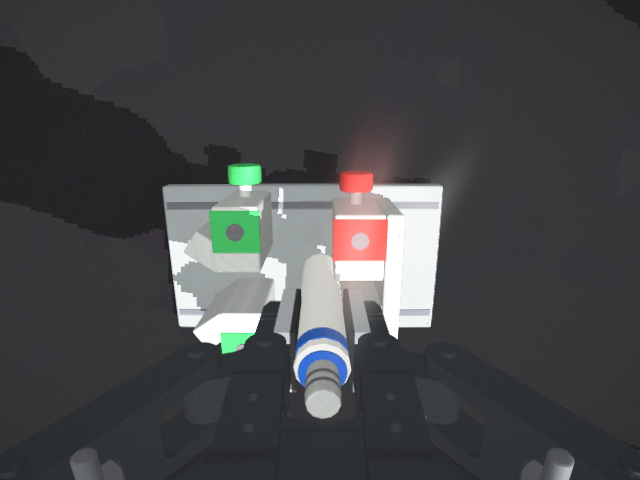

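>>> drive_tool([
  [[0,0,0,0,0,0,0],[0,0,0,0,0,0,0],[0,-0.1,0,0,0,0,0],[0,-0.2,0,0,0,0,0],[0,-0.2,0,0,0,0,0]],
])

```text
clock: 11.75
tcp_pos: [0.5372, 0.0153, 0.0724]
orientation: [0.542, 0.455, 0.541, -0.454]
wrist_force: [-0.0, 0.5, -1.2]
finger_gap: 0.0169
```

```bash
python3 s.py
```

```text
11.75 local [ 0.0347 -0.0005] 0.07235485844457992 F [0.0459 0.5215] -1.2195239300957164 T [-0.0135 -0.0228  0.0609]
```

>>> drive_tool([
  [[-1,0,0,0,0,0,0],[-2,0,0,0,0,0,0],[-3,0,0,0,0,0,0],[-3.5,0,0,0,0,0,0],[-2.5,0,0,0,0,0,0]],
])

```text
clock: 12.17
tcp_pos: [0.5384, 0.0152, 0.1964]
orientation: [0.543, 0.456, 0.54, -0.453]
wrist_force: [1.5, 0.3, -0.8]
finger_gap: 0.0168
```

>>> drive_tool([
  [[0,0,0,5,0,0,0],[0,0,0,5,0,0,0],[0,0,-2,0,0,0,0],[0,0,-3,0,0,0,0],[0,0,-3.5,0,0,0,0]],
])

```text
clock: 12.58
tcp_pos: [0.5382, 0.1002, 0.194]
orientation: [0.5, 0.502, 0.498, -0.5]
wrist_force: [0.9, 1.1, -1.5]
finger_gap: 0.0166
```

>>> drive_tool([
  [[0,0,-3.5,0,0,0,0],[0,0,-3.5,0,0,0,0],[0,0,-3,0,0,0,0],[0,0,-2,0,0,0,0],[0,0,0,0,0,0,0]],
])

```text
clock: 13.0
tcp_pos: [0.5373, 0.2246, 0.1937]
orientation: [0.501, 0.5, 0.501, -0.497]
wrist_force: [0.4, -0.3, 0.1]
finger_gap: 0.0167
```

```bash
python3 s.py w8
```

```text
13.0 local [0.0713 0.2056] 0.19365099176393977 F [ 0.2949 -0.4014] 0.12948852602304095 T [-0.006  -0.0038 -0.0687]
```

View pics/w8.png

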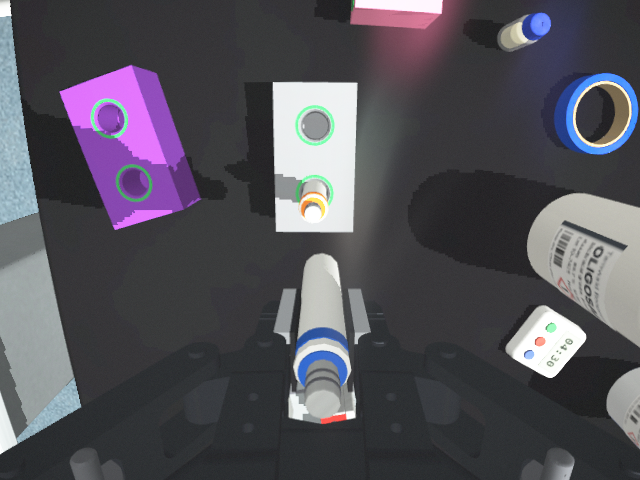

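Run:
```python
from workcell import env
from h import *
crop("pics/w8.png","pics/w8c.png",265,75,100,165,4)
crop("pics/w8.png","pics/w8d.png",270,240,100,190,4)
```

```text
(no output)
```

View pics/w8c.png

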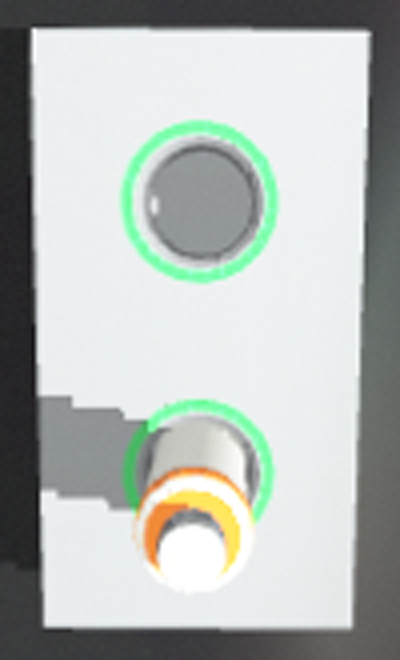

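View pics/w8d.png

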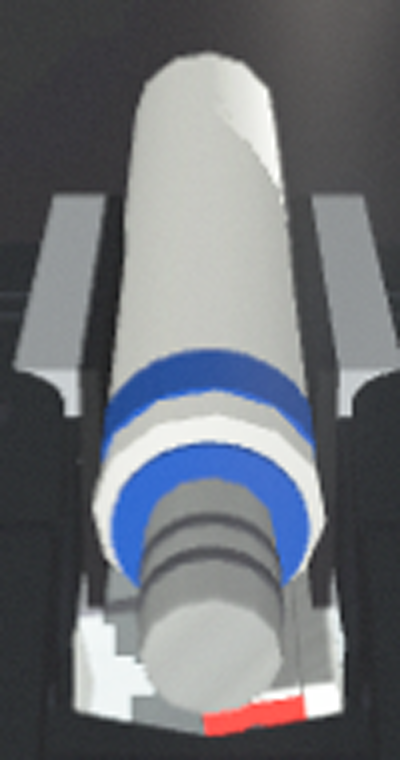

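Run:
```python
from workcell import env
from h import *
st=env.get_state();M=model(env,"wrist",st);print(st["tcp_pos"],st["orientation"])
f=lambda p:(np.array(p)+.5)/4-.5+[265,75]
f4=lambda p:(np.array(p)+.5)/4-.5+[270,240]
print("ring",onz(M,f([(200,202)]),.045))
c=onz(M,f([(33,28),(371,31),(353,628),(45,627)]),.045);print(c,c.mean(0))
for a,b in((3,0),(2,1)):
    d=c[b]-c[a];print("yaw",np.degrees(np.arctan2(d[1],d[0]))-90)
p=onz(M,f([(192,555)]),.118);print("passed spigot",p)
foot=st["tcp_pos"][2]-.0485
a=np.linspace(0,2*np.pi,90)
for z,r in((0.0025,.009),(.105,.005),(.09,.009)):
  P=np.array([*st["tcp_pos"][:2],foot+z])+r*np.c_[np.cos(a),np.sin(a),0*a]
  q=(proj(M,P)+.5-[270,240])*4-.5;print(z,q.min(0),q.max(0))
```

```text
[0.5373 0.2227 0.1935] [ 0.5014  0.5002  0.5005 -0.4979]
ring [[0.5331 0.296  0.045 ]]
[[0.5035 0.3261 0.045 ]
 [0.5634 0.3258 0.045 ]
 [0.5628 0.2161 0.045 ]
 [0.5029 0.2161 0.045 ]] [0.5331 0.271  0.045 ]
yaw -0.3360500846816734
yaw -0.30808473559255845
passed spigot [[0.5329 0.2467 0.118 ]]
0.0025 [132.3825  59.2988] [271.0062 189.0543]
0.105 [126.643  608.7203] [275.1695 729.0386]
0.09 [ 83.1485 433.3191] [318.9566 632.5627]
```

>>> drive_tool([
  [[0,-0.2,-1.5,0,0,0,0],[0,-0.2,-1.5,0,0,0,0],[0,0,0,0,0,0,0],[0,0,0,0,0,0,0],[0,0,0,0,0,0,0]],
])

```text
clock: 13.47
tcp_pos: [0.533, 0.2493, 0.1928]
orientation: [0.5, 0.5, 0.5, -0.5]
wrist_force: [-0.1, 0.1, -1.2]
finger_gap: 0.0167
```

>>> drive_tool([
  [[0,0,0,0,0,0,0],[0,0,0,0,0,0,0],[0,0,0,0,0,0,0],[0,0,0,0,0,0,0],[0,0,0,0,0,0,0]],
])

```text
clock: 13.88
tcp_pos: [0.5325, 0.2498, 0.1923]
orientation: [0.5, 0.5, 0.5, -0.5]
wrist_force: [0.3, -0.3, -0.7]
finger_gap: 0.0166
```

Run:
```python
from workcell import env
from h import *
import json
st=env.get_state();im=env.read_camera("wrist");cv2.imwrite("pics/w9.png",im[:,:,::-1])
print(st["tcp_pos"],st["orientation"],env.get_state()["tcp_pos"])
json.dump({k:np.asarray(v).tolist() for k,v in st.items()},open("st9.json","w"))
crop("pics/w9.png","pics/w9c.png",260,100,120,190,4)
```

```text
[0.5325 0.2498 0.1923] [ 0.4999  0.5001  0.4999 -0.5001] [0.5325 0.2499 0.1923]
```

View pics/w9c.png

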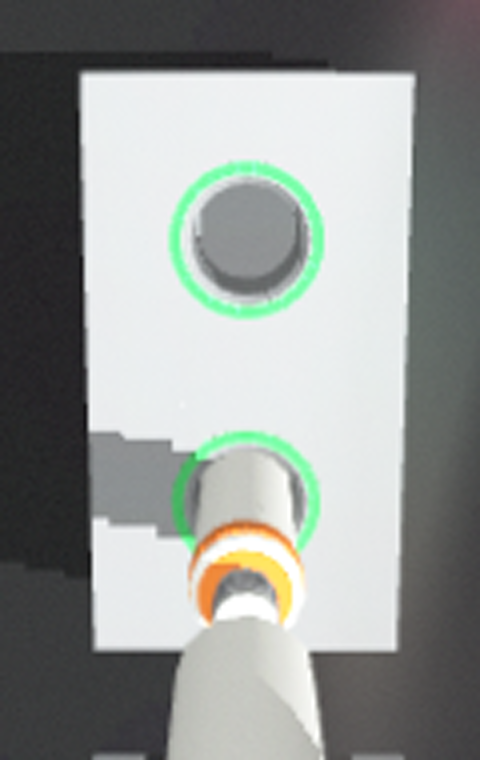

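Run:
```python
from workcell import env
from h import *
import json
st=json.load(open("st9.json"));M=model(env,"wrist",st)
f=lambda p:(np.array(p)+.5)/4-.5+[260,100]
print("ring",onz(M,f([(247,240)]),.045), "ring2",onz(M,f([(246,(432+563)/2)]),.045))
c=onz(M,f([(80,72),(415,73),(397,650),(95,651)]),.045);print(c,c.mean(0))
foot=st["tcp_pos"][2]-.0485
a=np.linspace(0,2*np.pi,90)
P=np.array([*st["tcp_pos"][:2],foot+.0025])+.009*np.c_[np.cos(a),np.sin(a),0*a]
q=(proj(M,P)+.5-[260,100])*4-.5;print(q.min(0),q.max(0))
```

```text
ring [[0.5331 0.2983 0.045 ]] ring2 [[0.5328 0.2493 0.045 ]]
[[0.503  0.3283 0.045 ]
 [0.5633 0.3281 0.045 ]
 [0.5628 0.2182 0.045 ]
 [0.5028 0.218  0.045 ]] [0.533  0.2731 0.045 ]
[173.458  618.8698] [312.1015 748.5791]
```

>>> drive_tool([
  [[0,0.02,-1.5,0,0,0,0],[0,0,-2,0,0,0,0],[0,0,-1.27,0,0,0,0],[0,0,0,0,0,0,0],[0,0,0,0,0,0,0]],
])

```text
clock: 14.35
tcp_pos: [0.5323, 0.2989, 0.192]
orientation: [0.501, 0.499, 0.5, -0.5]
wrist_force: [0.1, -0.8, -1.0]
finger_gap: 0.0165
```

>>> drive_tool([
  [[2,0,0,0,0,0,0],[2.5,0,0,0,0,0,0],[2.5,0,0,0,0,0,0],[1.3,0,0,0,0,0,0],[0,0,0,0,0,0,0]],
])

```text
clock: 14.77
tcp_pos: [0.5301, 0.2963, 0.1055]
orientation: [-0.499, -0.498, -0.501, 0.502]
wrist_force: [-0.3, -0.9, -0.8]
finger_gap: 0.0165
```

>>> drive_tool([
  [[0,0,0,0,0,0,0],[0,0,0,0,0,0,0],[0,0,0,0,0,0,0],[0,0,0,0,0,0,0],[0,0,0,0,0,0,0]],
])

```text
clock: 15.18
tcp_pos: [0.5333, 0.298, 0.1105]
orientation: [0.5, 0.501, 0.5, -0.499]
wrist_force: [-0.2, -0.2, -2.1]
finger_gap: 0.0171
```

Run:
```python
from workcell import env
from h import *
st=env.get_state();im=env.read_camera("wrist");cv2.imwrite("pics/w10.png",im[:,:,::-1])
print(st["tcp_pos"],st["orientation"],st["wrist_force"])
M=model(env,"wrist",st)
print(proj(M,[[.5331,.2982,.045]]))
crop("pics/w10.png","pics/w10c.png",260,200,130,140,5)
```

```text
[0.5333 0.298  0.1105] [ 0.5003  0.5007  0.4997 -0.4993] [-0.2043 -0.1987 -2.1138]
[[319.7607 258.1649]]
```

View pics/w10c.png

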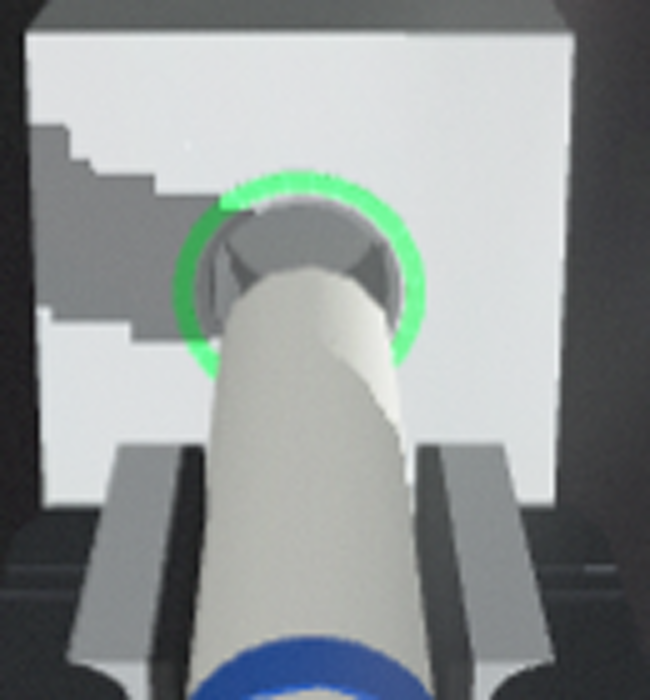

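>>> drive_tool([
  [[0,0,0,0,0,0,0],[0,0,0,0,0,0,0],[0,0,0,0,0,0,0],[0,0,0,0,0,0,0],[0,0,0,0,0,0,0]],
])

```text
clock: 15.65
tcp_pos: [0.5326, 0.2978, 0.1093]
orientation: [-0.5, -0.5, -0.5, 0.5]
wrist_force: [-0.2, 0.3, -1.7]
finger_gap: 0.0166
```

Run:
```python
from workcell import env
from h import *
st=env.get_state();im=env.read_camera("wrist");cv2.imwrite("pics/w11.png",im[:,:,::-1])
print(st["tcp_pos"],st["orientation"],st["wrist_force"])
M=model(env,"wrist",st)
crop("pics/w11.png","pics/w11c.png",260,200,130,140,5)
a=np.linspace(0,2*np.pi,90)
def ext(c,r): 
    q=(proj(M,np.array(c)+r*np.c_[np.cos(a),np.sin(a),0*a])+.5-[260,200])*5-.5; return q.min(0),q.max(0)
for y in (.2970,.2982,.299):print("ring inner hole",y,ext([.5331,y,.045],.01175))
t=st["tcp_pos"]
for y in (0,.0007):print("foot",ext([t[0]+.0005,t[1]+y,t[2]-.0485+.0025],.009))
```

```text
[0.5326 0.2978 0.1093] [-0.5 -0.5 -0.5  0.5] [-0.1704  0.3273 -1.7358]
ring inner hole 0.297 (array([204.5607, 204.4765]), array([412.5089, 400.7096]))
ring inner hole 0.2982 (array([204.3937, 194.1209]), array([412.6725, 390.9872]))
ring inner hole 0.299 (array([204.2822, 187.1991]), array([412.7816, 384.4878]))
foot (array([221.8122, 273.6824]), array([395.114 , 435.8162]))
foot (array([221.7223, 267.1997]), array([395.2015, 429.6724]))
```

View pics/w11c.png

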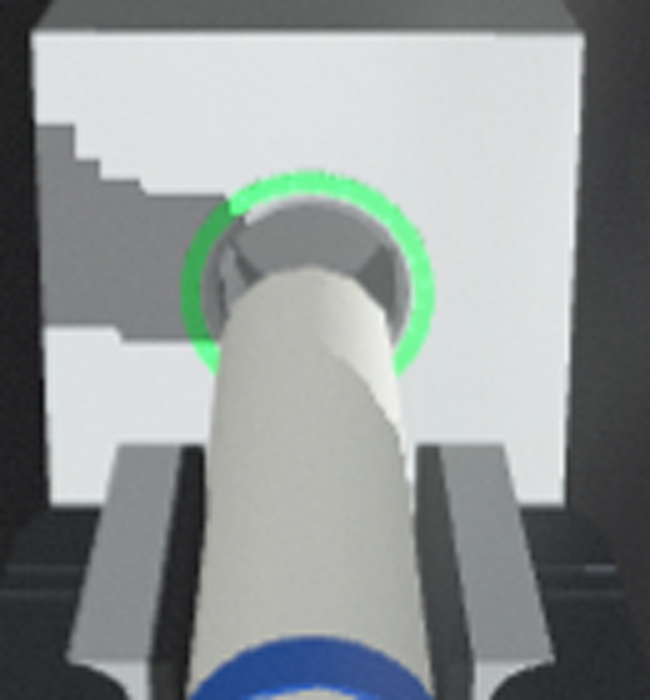

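>>> drive_tool([
  [[0.4,0,0.03,0,0,0,0],[0.5,0,0,0,0,0,0],[0.4,0,0,0,0,0,0],[0.3,0,0,0,0,0,0],[0.3,0,0,0,0,0,0]],
])

```text
clock: 16.12
tcp_pos: [0.5324, 0.2974, 0.0896]
orientation: [-0.5, -0.5, -0.5, 0.5]
wrist_force: [0.6, -0.1, -1.2]
finger_gap: 0.0172
```

>>> drive_tool([
  [[0.3,0,0,0,0,0,0],[0.3,0,0,0,0,0,0],[0.3,0,0,0,0,0,0],[0.3,0,0,0,0,0,0],[0.1,0,0,0,0,0,0]],
])

```text
clock: 16.53
tcp_pos: [0.5324, 0.2974, 0.0767]
orientation: [-0.5, -0.5, -0.5, 0.5]
wrist_force: [-0.2, -0.3, -1.0]
finger_gap: 0.0167
```

>>> drive_tool([
  [[0.3,0,0,0,0,0,0],[0.3,0,0,0,0,0,0],[0.3,0,0,0,0,0,0],[0.2,0,0,0,0,0,0],[0.1,0,0,0,0,0,0]],
])

```text
clock: 16.95
tcp_pos: [0.5324, 0.2974, 0.0648]
orientation: [-0.5, -0.5, -0.5, 0.5]
wrist_force: [-0.5, -0.4, -0.7]
finger_gap: 0.017
```

>>> drive_tool([
  [[0.1,0,0,0,0,0,0],[0.05,0,0,0,0,0,0],[0.05,0,0,0,0,0,0],[0.05,0,0,0,0,0,0],[0,0,0,0,0,0,0]],
])

```text
clock: 17.37
tcp_pos: [0.5327, 0.2975, 0.0628]
orientation: [0.5, 0.5, 0.5, -0.5]
wrist_force: [0.3, 0.2, -1.4]
finger_gap: 0.0167
```

>>> drive_tool([
  [[0.05,0,0,0,0,0,0],[0.05,0,0,0,0,0,0],[0.05,0,0,0,0,0,0],[0,0,0,0,0,0,0],[0,0,0,0,0,0,0]],
])

```text
clock: 17.78
tcp_pos: [0.5327, 0.2976, 0.0616]
orientation: [0.5, 0.5, 0.5, -0.5]
wrist_force: [-1.2, -0.2, 1.0]
finger_gap: 0.0168
```

>>> drive_tool([
  [[0.05,0,0,0,0,0,0],[0.05,0,0,0,0,0,0],[0,0,0,0,0,0,0],[0,0,0,0,0,0,0],[0,0,0,0,0,0,0]],
])

```text
clock: 18.2
tcp_pos: [0.5328, 0.2976, 0.0616]
orientation: [0.5, 0.5, 0.5, -0.5]
wrist_force: [-2.0, -0.5, 7.9]
finger_gap: 0.0166
```

>>> drive_tool([
  [[-0.1,0,0,0,0,0,0],[0,0,0,0,0,0,0.35],[0,0,0,0,0,0,0.6],[0,0,0,0,0,0,0.7],[0,0,0,0,0,0,0.7]],
])

```text
clock: 18.62
tcp_pos: [0.5326, 0.2975, 0.0611]
orientation: [-0.5, -0.5, -0.5, 0.5]
wrist_force: [-0.2, -0.3, 0.0]
finger_gap: 0.0596
```

```bash
python3 s.py w12
```

```text
18.6167 local [0.0794 0.2782] 0.0610671568542072 F [-0.2308 -0.2902] 0.032854028361387635 T [-0.0445  0.0635 -0.0495]
```

View pics/w12.png

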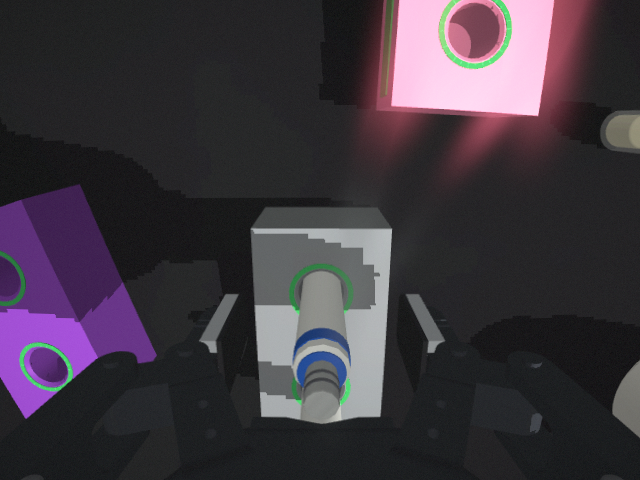

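The journal is released and seated, and the fingers are clear on both sides at px 220 and 425. Going straight up.

>>> drive_tool([
  [[-1,0,0,0,0,0,0.7],[-2.5,0,0,0,0,0,0.7],[-3.5,0,0,0,0,0,0.7],[-3.5,0,0,0,0,0,0.7],[-2.5,0,0,0,0,0,0.7]],
])

```text
clock: 19.08
tcp_pos: [0.5333, 0.2978, 0.1952]
orientation: [0.5, 0.501, 0.5, -0.499]
wrist_force: [1.0, -0.2, 0.4]
finger_gap: 0.0601
```

>>> drive_tool([
  [[-1,0,2,0,0,0,0.7],[0,0,2,0,0,0,0.7],[0,0,0,0,0,0,0.7],[0,0,0,0,0,0,0.7],[0,0,0,0,0,0,0.7]],
])

```text
clock: 19.5
tcp_pos: [0.5326, 0.2577, 0.2015]
orientation: [0.5, 0.5, 0.5, -0.5]
wrist_force: [0.4, -0.5, 0.7]
finger_gap: 0.0599
```

>>> drive_tool([
  [[0,0,0,0,0,0,0.7],[0,0,0,0,0,0,0.7],[0,0,0,0,0,0,0.7],[0,0,0,0,0,0,0.7],[0,0,0,0,0,0,0.7]],
])

```text
clock: 19.92
tcp_pos: [0.5325, 0.2578, 0.201]
orientation: [0.5, 0.5, 0.5, -0.5]
wrist_force: [-0.6, 0.4, 0.0]
finger_gap: 0.0598
```

Run:
```python
from workcell import env
from h import *
st=env.get_state();im=env.read_camera("wrist");cv2.imwrite("pics/w13.png",im[:,:,::-1])
s=env.read_camera("scene");cv2.imwrite("pics/s13.png",s[:,:,::-1])
M=model(env,"wrist",st);print(st["tcp_pos"],proj(M,[[.5331,.2982,.118],[.5331,.2491,.118]]))
crop("pics/s13.png","pics/s13c.png",200,150,120,90,6)
```

```text
[0.5325 0.2578 0.201 ] [[321.5594 182.8336]
 [321.5211 262.352 ]]
```

View pics/w13.png

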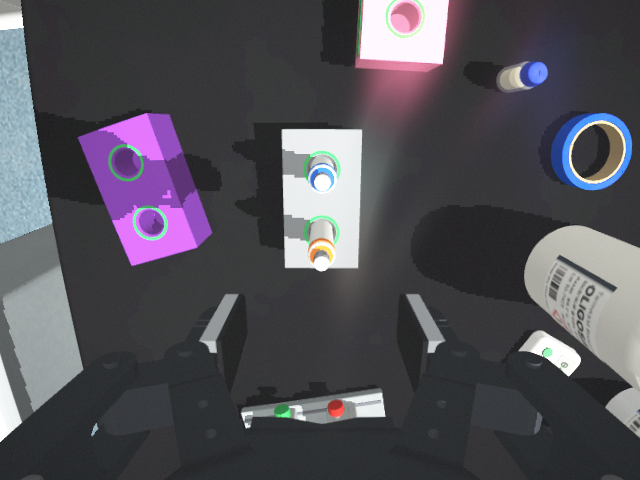

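View pics/s13c.png

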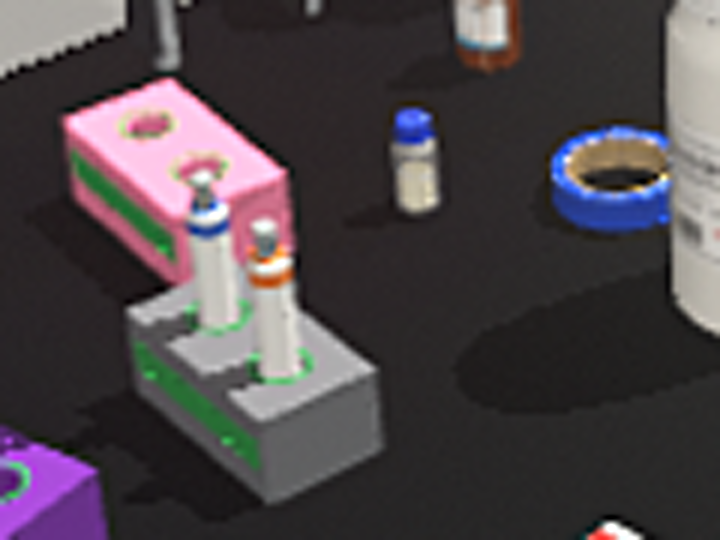

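Both pictures agree. The blue spigot is at px (322,182), where (321.6,182.8) was predicted for a seated journal, and it stands as high as its neighbour. I'm handing in.

```bash
python3 -c "
from workcell import env
print(env.hand_in())"
```

```text
the job is handed in; nothing more can be done
None
```

I took the blue-ringed journal from the yellow-ringed rack and pushed it upright through the go gap. The red no-go jaw stopped it at about 35 mm gauge x. I pressed it there at about 10 N for a little over half a second, lowered it into the free hole of the green-ringed rack and let go. I handed the job in at about 20 s; no verdict is reported.

**What the last checks showed:**
- **Pressing force:** every reading on the red jaw was 10.5 N or less in the push direction. The lateral force was about 1 N, after I corrected a first one-sided touch of about 2 N. The vertical force was about 4 N.
- **Go gap:** side force stayed below about 1 N, no more than the sensor's noise.
- **Seating:** the gripper stopped at 61.6 mm, the same height as when I took the journal from its first rack, which puts the foot on the hole floor. That last step pressed the floor with about 8 N.
- **Final picture:** the blue spigot was within about 1 px of where a seated, upright journal should appear, and the gripper was clear of everything.
- **Other objects:** the orange journal in the green rack, the vial and the other racks looked unmoved. I did not look again at the other journals round the yellow-ringed rack (the waiting one and the brown and turquoise look-alikes).

No check failed. One wrist picture was taken before the arm had settled and read about 2 mm off, so I measured again before lowering the journal.

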